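# Slide a tube rack down the reader's lane

### The job

Push the blue tube rack along the deck of the code reader, down the lane between the two low guide rails, until its front sits gently and squarely against the end stop, over the scan window. The rails carry the light strips, so neither the rack nor the robot may touch either of them. Use the fingertips and slide the rack on the deck without lifting or tipping it, leave the bottle, screwdriver and purple tip box where they are, and finish with the hand clear.

Things in the scene. Friction and masses are not known exactly. Their poses are not given: they have to be found in the camera images.
- reader: Fixed code reader: grey cabinet 440 x 200 mm, flat deck 55 mm above the table. Origin on the table under the lane's centre line (y = 0); +x is the push direction, +y left. Along x in mm: cabinet -205 to 235, open loading area -203 to -25, lane between rails -25 to 165 (102 wide), end stop face at 165, head 175 to 235 (top 101 above table). Scan window and deck marks do not hinder sliding.
- rack: Loose blue tube rack, 128 mm long (x), 86 wide (y), upright walls 36 high; red and white caps, inset 7 to 10, rise to 48. 0.2 to 0.4 kg. Origin: centre of its underside, which lies on the deck. Starts in the loading area before the rails, off centre and askew; its front (+x) end is nearest the lane. Too wide for most grippers; slides with plain friction, stays where left.
- rack_front (a point): Centre of the rack's front (+x) end face, 64 mm ahead of the rack's origin and 18 mm above its underside.
- rail_left: Fixed low guide rail on the lane's left (+y of the reader), aluminium with a white strip on its inner face: 190 mm long (x), 12 mm wide (y), 11 mm high above the deck. Origin at the centre of its underside, on the deck. Its inner face is 51 mm from the lane's centre line. Not to be touched.
- rail_right: The same rail on the lane's right (-y of the reader); origin at the centre of its underside, inner face 51 mm from the lane's centre line. Not to be touched.
- end_stop: Fixed bright steel end stop across the lane's far end: 10 mm thick (x), 102 mm wide, 30 mm high above the deck. Origin on the deck at the middle of the face that the rack comes up against; the rack comes from its -x side.
- bottle: Bystander: glass bottle with a blue cap, 60 mm diameter, 115 mm tall, standing on the table beside the reader. Origin at the centre of its underside.
- screwdriver: Bystander: screwdriver with an orange handle, 180 mm long, lying on the table beside the reader. Origin near its middle, at its underside.
- tip_box: Bystander: purple pipette-tip box with a clear lid, 120 x 82 mm, 70 mm tall, standing on the table beside the reader. Origin at the centre of its underside.

How it is judged:
By the outcome, as a careful person would: the job done as asked, in the order asked, and still so for the second after the job is handed in, with the robot touching nothing.
It also fails if it takes over 72 s, if anything falls off the work surface, if the arm or the gripper's body presses on something with over 40 N, if the wrist force passes 120 N, or if a joint passes its speed limit or range.

### The arm

A 6-joint arm with a two-finger parallel gripper is mounted at the origin on the work surface. World frame = base frame: x ahead of the robot, y to its left, z up, the work surface at z = 0. Lengths are in m, angles in rad, forces in N, time in s.
With the tool pointing down it reaches from about 0.375 to 0.975 m from the base axis. Payload 3.8 kg.
Tool frame: the origin (TCP) lies at the very end of the fingers, on their centre line; the grasp point (between the pads) lies 19 mm behind it (bot.grip_point_offset is the distance from the TCP to the grasp point, in m); z points along the fingers, x is the direction in which the jaws open and shut, and the axes are right-handed (so a half turn about z gives the same grasp; the last joint's range is limited). The gripper opens to 85 mm and grips with 20 to 120 N. Pads are 22 mm wide; open, the fingers measure 114 mm over their backs; the gripper's body (76 mm by 85 mm) begins 54 mm behind the grasp point. The pads swing forward as they close: fully open they stand 13 mm farther back than shut.
Start: joints at [-1.32, 0.264, 1.604, -0, 1.274, -0.037], TCP at [0.192, -0.647, 0.231] pointing down, gripper open.
Joint ranges: [-2.63, 2.63], [-0.94, 2.18], [0.31, 2.57], [-1.31, 4.45], [0, 2.66], [-2.55, 2.55]. Speed limits (rad/s): [2.57, 2.57, 3.14, 3.14, 3.14, 3.14].

### API

Orientations are given as a rotation vector (axis times angle).
In Python, from workcell import bot, read_camera gives the robot as it stands.
- The arm moves only by the tool arm_command, never from a script. Its argument "rows" is a list of rows, each an object with "delta_rot": the turn, a rotation vector about the tool's x, y, z in rad, a list of three; "xyz": the shift along the tool's x, y, z in m, a list of three; "gripper": the finger opening in m, from 0 to 0.0854. A call has 1 to 12 rows; each row shifts and turns the commanded pose from where the row before left it, along the tool's axes as they then stand; what a row does not reach is not made up. A row lasts 1/10 s, in which the tool goes at most 50 mm and 8.59 degrees, less where a joint would pass 70% of its speed; a pose out of reach is approached as far as the arm can. A call is refused whole if a number of a shift passes 0.05 or a number of a turn 0.15, either way. A call with a gripper value outside its range is refused whole. The fingers move at their own pace and stop on an object; "force" is the grip in N (left out, the last holds). Time passes only in rows, so rows that do not move let the fingers close. It gives the time, the measured TCP pose, the force and the opening at its end, in the units of the state.
- bot.read_state(): the state, without advancing time (a new reading comes with each control period).
- read_camera(name): name is "side" or "top" or "wrist"; returns a dict with "pixels" (384x512x3 uint8, red, green, blue), "range_z" (384x512 float32, m along the optical axis (not along the pixel's ray), 0 where there is no reading), "intrinsics" (3x3 intrinsics, pixels), "dist_coeffs" ([k1, k2, p1, p2, k3] as OpenCV has them; the pictures are not rectified), "camera_from_world" (4x4, takes a point from world to camera coordinates). Camera axes: x right, y up, looking along -z (the intrinsics and any distortion apply to the point x, -y, -z); pixel columns grow to the right and rows downward; lengths in m; the calibration is good to about 2 mm. A picture is of the moment at which its call begins.
- bot.finish_job(): hands the job in, once; it reports no verdict.
The state is a dict: "time": time; "q": joint angles; "joint_vel": joint speeds; "joint_torque": joint torques, N m; "tool_pos": TCP position; "tcp_rot": TCP orientation; "wrist_force": force on the tool from outside, world axes, zero at the start; "torque": the same for the moment, N m; "width": opening from 0.0 (shut) to 1.0 (fully open).
Only numpy, scipy, OpenCV 4.12 (cv2) and the standard library are available. Lean on these libraries where they do the work, as an engineer would, in place of code of your own. Each camera call takes 0.05 s, during which the arm holds its last target.

## Working session

There is one attempt and no reset: what is moved stays moved. The work goes in short steps, Python scripts to look and compute and a tool call to move; the robot and the scene stay as the last step left them, time stands still between calls to the robot, and variables do not carry over. Pictures are saved under pics/ and viewed, and the job is handed in when it is done.

Besides the shell and the picture viewer there is one more tool, called as name(argument=value, ...), one argument or row to a line, values as JSON. arm_command: Moves the arm, as the interface text tells. Its arguments: {"type":"object","properties":{"rows":{"type":"array","items":{"type":"object","properties":{"delta_rot":{"type":"array","items":{"type":"number"}},"xyz":{"type":"array","items":{"type":"number"}},"gripper":{"type":"number"}}}},"force":{"type":"number"}},"required":["rows"]}

```bash
mkdir -p pics; ls; cat > h.py <<'E'
import numpy as np, cv2
from workcell import bot, read_camera
def save(c,n):
    cv2.imwrite(f'pics/{n}.png',c['pixels'][...,::-1])
def cloud(c):
    h,w=c['range_z'].shape
    u,v=np.meshgrid(np.arange(w),np.arange(h))
    p=cv2.undistortPoints(np.stack([u,v],-1).reshape(-1,1,2).astype(np.float64),np.array(c['intrinsics'],float),np.array(c['dist_coeffs'],float)).reshape(h,w,2)
    z=c['range_z']
    P=np.stack([p[...,0]*z,-p[...,1]*z,-z,np.ones_like(z)],-1)
    W=P@np.linalg.inv(np.array(c['camera_from_world'])).T
    W=W[...,:3]; W[z<=0]=np.nan
    return W
E
python3 - <<'E'
from h import *
print(bot.read_state())
for n in ['top','side','wrist']:
    c=read_camera(n); save(c,n+'0'); np.savez('c_'+n,**c)
    print(n,np.linalg.inv(c['camera_from_world'])[:3,3])
E
```

```text
pics
{'time': 0.0, 'q': array([-1.31985996e+00,  2.64720372e-01,  1.60541339e+00, -6.59002694e-06,
        1.27370827e+00, -3.69162401e-02]), 'joint_vel': array([-9.44493969e-04, -1.42714837e-03,  4.10911769e-04, -6.01624612e-04,
        2.97015950e-04,  6.56444501e-05]), 'joint_torque': array([-2.47629441e-04, -5.15113342e+01, -3.67320693e+01, -7.91535695e-05,
        1.31642295e-02, -1.32959798e-05]), 'tool_pos': array([ 0.19142674, -0.64650151,  0.22996286]), 'tcp_rot': array([-2.5159678 ,  1.87900678,  0.00275596]), 'wrist_force': array([-0.0658237 ,  0.74823665,  0.91529761]), 'torque': array([ 0.0134204 , -0.02176347,  0.03278994]), 'width': 0.9985076060825566}
top [0.43014186 0.06209692 0.83293603]
side [0.40852032 0.44948749 0.57653947]
wrist [ 0.27246944 -0.62408285  0.37310551]
```

View pics/top0.png

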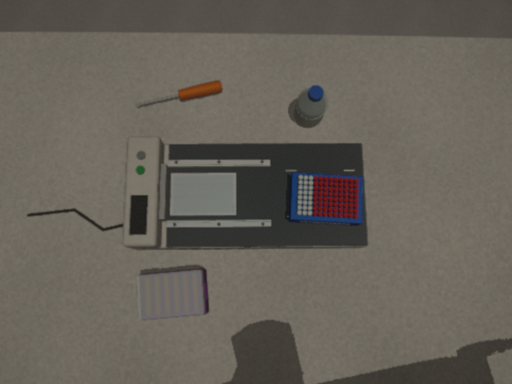

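View pics/side0.png

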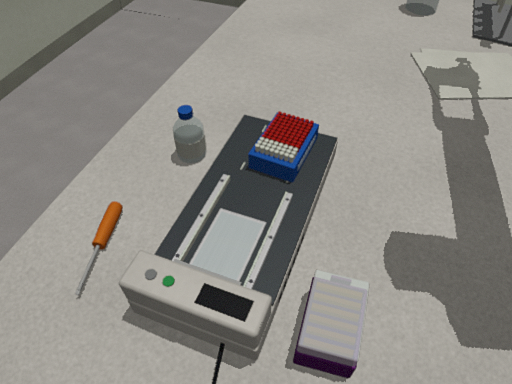

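View pics/wrist0.png

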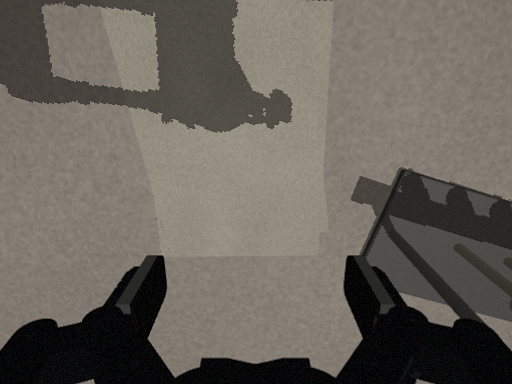

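The top view shows the head at about (143,192), the rails along rows 162 and 223, and the rack near (327,198), to the right of the lane. The bottle is at (312,105), the screwdriver at (190,93) and the tip box at (172,295). Next I'll measure their poses.

```bash
python3 - <<'E'
from h import *
for n in ['top','side']:
    c=dict(np.load(f'c_{n}.npz')); W=cloud(c)
    px=c['pixels'].astype(int)
    if n=='top':
        for (u,v) in [(143,192),(200,195),(280,195),(200,162),(218,162),(210,223),(327,198),(312,105),(172,295),(240,300),(310,85)]: print((u,v),W[v,u].round(4))
    z=W[...,2]
    hsv=cv2.cvtColor(c['pixels'],cv2.COLOR_RGB2HSV)
    # deck
    m=(np.abs(z-0.055)<0.006)
    P=W[m]; 
    lab,cc=0,0
    nl,L,st,ce=cv2.connectedComponentsWithStats(m.astype(np.uint8)); 
    for i in np.argsort(-st[1:,4])[:3]+1: print(n,'deck comp',st[i],W[L==i].mean(0))
    blue=(hsv[...,0]>105)&(hsv[...,0]<130)&(hsv[...,1]>150)&(hsv[...,2]>60)&(z<0.11)
    nl,L,st,ce=cv2.connectedComponentsWithStats(blue.astype(np.uint8))
    for i in np.argsort(-st[1:,4])[:3]+1: print(n,'blue',st[i],np.nanmedian(W[L==i],0))
E
```

```text
(143, 192) [0.574  0.2489 0.1017]
(200, 195) [0.5783 0.1541 0.056 ]
(280, 195) [0.5794 0.0052 0.0576]
(200, 162) [0.6392 0.1549 0.0658]
(218, 162) [0.6388 0.1211 0.0684]
(210, 223) [0.5248 0.1332 0.0659]
(327, 198) [ 0.5659 -0.0739  0.1036]
(312, 105) [ 0.7449 -0.0532  0.0895]
(172, 295) [0.397  0.1961 0.0698]
(240, 300) [0.3857 0.0782 0.0004]
(310, 85) [ 8.275e-01 -6.370e-02  7.000e-04]
top deck comp [  159   143   209   105 15473] [0.58152355 0.05108297 0.05548501]
top deck comp [296 101  29  20  87] [ 0.73863695 -0.0472436   0.05454445]
top deck comp [203 281   5  23  65] [0.40383617 0.14045999 0.05504592]
top blue [290 173  73  51 672] [ 0.5404387  -0.04522544  0.09129667]
top blue [302 173  54   5  85] [ 0.61041654 -0.07735505  0.0914126 ]
side deck comp [  154   115   183   192 14278] [0.57891459 0.07136551 0.05532228]
side deck comp [129 299 130  51 224] [0.56824474 0.28512452 0.05731208]
side deck comp [297 347  60  19 190] [0.39287289 0.25935941 0.05487807]
side blue [ 248  124   71   58 1108] [ 0.55714187 -0.01205615  0.08574764]
side blue [181 114  11   5  30] [ 0.75185854 -0.0441781   0.10577957]
side blue [258 138   1   2   2] [ 0.62151432 -0.07336109  0.07230038]
```

```bash
cat >> h.py <<'E'
def ortho(c,z,x0=0.48,x1=0.68,y0=-0.19,y1=0.30,s=1500):
    # image: cols = y (increasing right), rows = x decreasing downward
    xs=np.arange(x1,x0,-1/s); ys=np.arange(y0,y1,1/s)
    Y,X=np.meshgrid(ys,xs)
    P=np.stack([X,Y,np.full_like(X,z),np.ones_like(X)],-1)@np.array(c['camera_from_world']).T
    p=P[...,:3].reshape(-1,3)*[1,-1,-1]
    q,_=cv2.projectPoints(p,np.zeros(3),np.zeros(3),np.array(c['intrinsics'],float),np.array(c['dist_coeffs'],float))
    q=q.reshape(X.shape+(2,)).astype(np.float32)
    return cv2.remap(c['pixels'],q[...,0],q[...,1],cv2.INTER_CUBIC)
E
python3 - <<'E'
from h import *
for n in ['top','side']:
  c=dict(np.load(f'c_{n}.npz'))
  a=ortho(c,0.066); b=ortho(c,0.091)
  cv2.imwrite(f'pics/o_{n}.png',cv2.convertScaleAbs(np.vstack([a,b])[...,::-1],alpha=1.5))
E
```

```text
(no output)
```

View pics/o_top.png

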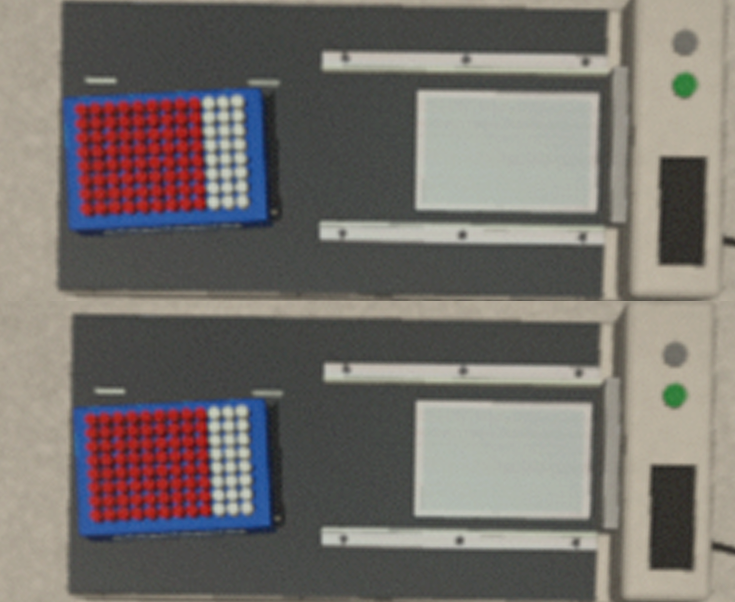

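View pics/o_side.png

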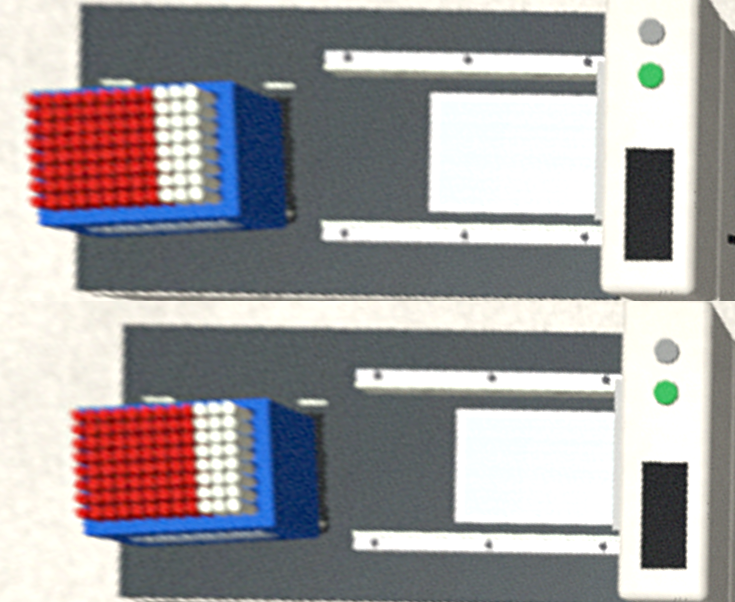

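```bash
cat >> h.py <<'E'
S=1500
def fitrails(c,x1=0.68,y0=-0.19):
    a=ortho(c,0.066); g=a.astype(int)
    br=(g.min(2)>(140 if g.max()<300 and np.median(g)<120 else 140)).astype(np.uint8)
    out=[]
    g1=cv2.cvtColor(a,cv2.COLOR_RGB2GRAY).astype(float)
    res={}
    for name,(r0,r1) in dict(right=(40,85),left=(210,255)).items():
        R=[]
        for col in range(335,590,2):
            p=g1[r0:r1,col]; t=(p.max()+np.percentile(p,20))/2
            i=np.where(p>t)[0]
            u,l=i[0],i[-1]
            uu=u-(p[u]-t)/(p[u]-p[u-1]); ll=l+(p[l]-t)/(p[l]-p[l+1])
            R.append((col,uu+r0,ll+r0))
        R=np.array(R); res[name]=R
    for k,R in res.items():
        for j,e in ((1,'+x edge'),(2,'-x edge')):
            y=y0+R[:,0]/S; x=x1-R[:,j]/S
            pf=np.polyfit(y,x,1); m=abs(np.polyval(pf,y)-x)<0.0015; pf=np.polyfit(y[m],x[m],1)
            print(k,e,'slope',pf[0].round(4),'x@y=0',pf[1].round(4),'x@.2',np.polyval(pf,.2).round(4))
E
python3 - <<'E'
from h import *
for n in ['top','side']:
  c=dict(np.load(f'c_{n}.npz')); print(n); fitrails(c)
  b=ortho(c,0.091); hsv=cv2.cvtColor(b,cv2.COLOR_RGB2HSV)
  print([tuple(hsv[r,c]) for r,c in ((225-0,250),(220,80),(150,260),(160,274),(236,100))])
E
```

```text
top
right +x edge slope -0.0113 x@y=0 0.6461 x@.2 0.6439
right -x edge slope -0.0156 x@y=0 0.6339 x@.2 0.6308
left +x edge slope 0.0654 x@y=0 0.5289 x@.2 0.542
left -x edge slope -0.0174 x@y=0 0.5205 x@.2 0.517
[(np.uint8(108), np.uint8(198), np.uint8(89)), (np.uint8(109), np.uint8(164), np.uint8(95)), (np.uint8(108), np.uint8(186), np.uint8(104)), (np.uint8(100), np.uint8(28), np.uint8(27)), (np.uint8(114), np.uint8(133), np.uint8(46))]
side
right +x edge slope -0.0191 x@y=0 0.6471 x@.2 0.6432
right -x edge slope -0.0153 x@y=0 0.6338 x@.2 0.6307
left +x edge slope 0.0635 x@y=0 0.5298 x@.2 0.5425
left -x edge slope -0.0161 x@y=0 0.5203 x@.2 0.5171
[(np.uint8(108), np.uint8(219), np.uint8(128)), (np.uint8(66), np.uint8(7), np.uint8(174)), (np.uint8(108), np.uint8(207), np.uint8(150)), (np.uint8(108), np.uint8(230), np.uint8(71)), (np.uint8(111), np.uint8(78), np.uint8(92))]
```

```bash
sed -i 's/left=(210,255)/left=(216,255)/' h.py; cat >> h.py <<'E'
def edge(g,axis,lines,lo,hi,rising):
    "subpixel strongest gradient along scan lines; axis 0: scan rows lo..hi for each col in lines"
    g=cv2.GaussianBlur(g.astype(np.float32),(0,0),1.2); out=[]
    for k in lines:
        p=g[lo:hi,k] if axis==0 else g[k,lo:hi]
        d=np.gradient(p)*(1 if rising else -1); i=int(np.argmax(d[1:-1]))+1
        den=d[i-1]-2*d[i]+d[i+1]; o=0.5*(d[i-1]-d[i+1])/den if den else 0
        out.append((k,lo+i+o))
    return np.array(out)
def rob(R,tol=1.5):
    m=np.ones(len(R),bool)
    for _ in range(6):
        pf=np.polyfit(R[m,0],R[m,1],1); e=abs(np.polyval(pf,R[:,0])-R[:,1]); m=e<max(tol,0.0)
        if m.sum()<5: break
    return pf,m.mean()
E
python3 - <<'E'
from h import *
for n in ['top','side']:
  c=dict(np.load(f'c_{n}.npz')); print(n); fitrails(c)
  a=ortho(c,.066); g=cv2.cvtColor(a,cv2.COLOR_RGB2GRAY)
  if n=='top':
    for nm,lo,hi,ri in (('R+x',40,60,1),('R-x',62,85,0),('L+x',214,232,1),('L-x',233,252,0)):
      pf,f=rob(edge(g,0,range(340,590,2),lo,hi,ri)); col=np.array([285,585])
      print(nm,'slope',-pf[0].round(4),'x@y=0,.2',(0.68-np.polyval(pf,col)/S).round(4),f)
    for r in (60,235):
      e=edge(g,1,range(r-5,r+6),300,345,1); print('rail start y',r,(np.median(e[:,1])/S-.19).round(4))
    # end stop face at z=.085
    a=ortho(c,.085); g=cv2.cvtColor(a,cv2.COLOR_RGB2GRAY)
    e=edge(g,1,range(90,210,2),590,625,1); pf,f=rob(e); print('stop face y@x=.58',np.polyval(pf,150)/S-.19,'slope',pf[0],f, np.std(e[:,1]))
    b=ortho(c,.091); 
    v=b[...,2].astype(np.float32)-0.0
    pf,f=rob(edge(v,0,range(85,255,2),85,112,1)); print('rack +x: slope',-pf[0],'x@y=-.07',.68-np.polyval(pf,180)/S,f)
    pf,f=rob(edge(v,1,range(120,220,2),62,85,1)); print('rack back? y@x=.58',np.polyval(pf,150)/S-.19,'dy/drow',pf[0],f)
    pf,f=rob(edge(v,1,range(120,215,2),258,280,0)); print('rack front y@x=.58',np.polyval(pf,150)/S-.19,pf[0],f)
    pf,f=rob(edge(v,0,range(90,260,2),222,242,0)); print('rack -x: slope',-pf[0],'x@y=-.07',.68-np.polyval(pf,180)/S,f)
E
```

```text
top
right +x edge slope -0.0113 x@y=0 0.6461 x@.2 0.6439
right -x edge slope -0.0156 x@y=0 0.6339 x@.2 0.6308
left +x edge slope -0.0178 x@y=0 0.5332 x@.2 0.5296
left -x edge slope -0.0176 x@y=0 0.5206 x@.2 0.517
R+x slope -0.0106 x@y=0,.2 [0.6461 0.644 ] 1.0
R-x slope -0.012 x@y=0,.2 [0.6335 0.6311] 1.0
L+x slope -0.0193 x@y=0,.2 [0.5335 0.5297] 1.0
L-x slope -0.0162 x@y=0,.2 [0.5203 0.5171] 1.0
rail start y 60 0.0246
rail start y 235 0.0229
stop face y@x=.58 0.21385063244526753 slope -0.01564882558794516 1.0 0.7069331754863053
rack +x: slope 0.047431415918078194 x@y=-.07 0.6128508865427503 0.8588235294117647
rack back? y@x=.58 -0.13994166607243486 dy/drow 0.04738011537622859 1.0
rack front y@x=.58 -0.012155351603549358 0.050187406983005466 1.0
rack -x: slope 0.050671187969817025 x@y=-.07 0.5273872997038171 1.0
side
right +x edge slope -0.0191 x@y=0 0.6471 x@.2 0.6432
right -x edge slope -0.0153 x@y=0 0.6338 x@.2 0.6307
left +x edge slope -0.0182 x@y=0 0.5336 x@.2 0.5299
left -x edge slope -0.0163 x@y=0 0.5204 x@.2 0.5171
```

```bash
cat >> h.py <<'E'
from scipy.spatial.transform import Rotation as Ro
def st(target=None,yaw=None):
    s=bot.read_state(); R=Ro.from_rotvec(s['tcp_rot']).as_matrix(); p=s['tool_pos']
    y=np.arctan2(R[1,0],R[0,0])
    print('t',round(s['time'],2),'tcp',p.round(4),'yaw',y.round(4),'zaxis',R[:,2].round(4),'F',s['wrist_force'].round(2),'w',round(s['width'],3))
    if target is not None: print('tool shift',(R.T@(np.array(target)-p)).round(4))
    if yaw is not None: print('turn about tool z',round(y-yaw,4))
E
python3 -c "
from h import *
st((.48,-.076,.23),-np.pi/2+.015)"
```

```text
t 0.15 tcp [ 0.1914 -0.6467  0.2302] yaw -1.283 zaxis [-5.0e-04  1.8e-03 -1.0e+00] F [-0.07  0.24 -0.63] w 0.999
tool shift [-0.4653 -0.4387  0.0011]
turn about tool z 0.2728
```

arm_command(
  rows=[
    {"delta_rot": [0,0,0.137],"xyz": [0,0,0],"gripper": 0.055},
    {"delta_rot": [0,0,0.137],"xyz": [0,0,0],"gripper": 0.055},
    {"delta_rot": [0,0,0],"xyz": [0,0,0],"gripper": 0.055},
  ],
)

```text
time: 0.45
tool_pos: [0.1915, -0.647, 0.2307]
tcp_rot: [-2.236, 2.206, 0.001]
wrist_force: [-0.2, -0.7, 0.4]
width: 0.639
```

```bash
python3 -c "
from h import *
st((.48,-.076,.23),-np.pi/2-.015)"
```

```text
t 0.45 tcp [ 0.1915 -0.647   0.2307] yaw -1.5574 zaxis [-2.e-04  9.e-04 -1.e+00] F [-0.25 -0.67  0.4 ] w 0.639
tool shift [-0.567  -0.2961  0.0012]
turn about tool z 0.0284
```

arm_command(
  rows=[
    {"delta_rot": [0,0,0],"xyz": [-0.04,-0.021,0],"gripper": 0.055},
    {"delta_rot": [0,0,0],"xyz": [-0.04,-0.021,0],"gripper": 0.055},
    {"delta_rot": [0,0,0],"xyz": [-0.04,-0.021,0],"gripper": 0.055},
    {"delta_rot": [0,0,0],"xyz": [-0.04,-0.021,0],"gripper": 0.055},
    {"delta_rot": [0,0,0],"xyz": [-0.04,-0.021,0],"gripper": 0.055},
    {"delta_rot": [0,0,0],"xyz": [-0.04,-0.021,0],"gripper": 0.055},
    {"delta_rot": [0,0,0],"xyz": [-0.04,-0.021,0],"gripper": 0.055},
    {"delta_rot": [0,0,0],"xyz": [-0.04,-0.021,0],"gripper": 0.055},
    {"delta_rot": [0,0,0],"xyz": [-0.04,-0.021,0],"gripper": 0.055},
    {"delta_rot": [0,0,0],"xyz": [-0.04,-0.021,0],"gripper": 0.055},
    {"delta_rot": [0,0,0],"xyz": [-0.04,-0.021,0],"gripper": 0.055},
    {"delta_rot": [0,0,0],"xyz": [-0.04,-0.021,0],"gripper": 0.055},
  ],
)

```text
time: 1.65
tool_pos: [0.4374, -0.162, 0.2315]
tcp_rot: [-2.241, 2.202, -0.001]
wrist_force: [0.7, -0.1, -0.4]
width: 0.642
```

```bash
python3 -c "
from h import *
st((.48,-.076,.11),-np.pi/2+.015)"
```

```text
t 1.65 tcp [ 0.4374 -0.162   0.2315] yaw -1.5534 zaxis [ 6.e-04 -3.e-04 -1.e+00] F [ 0.7 -0.1 -0.4] w 0.642
tool shift [-0.0853 -0.044   0.1215]
turn about tool z 0.0024
```

arm_command(
  rows=[
    {"delta_rot": [0,0,0],"xyz": [-0.04,-0.02,0],"gripper": 0.055},
    {"delta_rot": [0,0,0],"xyz": [-0.042,-0.018,0.02],"gripper": 0.055},
    {"delta_rot": [0,0,0],"xyz": [0,0,0.04],"gripper": 0.055},
    {"delta_rot": [0,0,0],"xyz": [0,0,0.04],"gripper": 0.055},
    {"delta_rot": [0,0,0],"xyz": [0,0,0.02],"gripper": 0.055},
    {"delta_rot": [0,0,0],"xyz": [0,0,0],"gripper": 0.055},
    {"delta_rot": [0,0,0],"xyz": [0,0,0],"gripper": 0.055},
  ],
)

```text
time: 2.35
tool_pos: [0.4739, -0.0813, 0.1115]
tcp_rot: [2.239, -2.204, -0.001]
wrist_force: [-0.4, -1.0, -0.0]
width: 0.643
```

```bash
python3 -c "
from h import *
st((.48,-.076,.073),-np.pi/2+.015)
c=read_camera('top'); save(c,'t1'); c2=read_camera('side'); save(c2,'s1')
cv2.imwrite('pics/j1.png',cv2.resize(np.hstack([c['pixels'][100:292,230:486],c2['pixels'][60:252,180:436]])[...,::-1],(800,300)))
W=cloud(c); m=(W[...,2]>.05)&(W[...,0]<.515)&(W[...,0]>.42)&(W[...,1]<0.0)
"
```

```text
t 2.35 tcp [ 0.4739 -0.0813  0.1115] yaw -1.5552 zaxis [-4.e-04  1.e-04 -1.e+00] F [-0.36 -0.95 -0.05] w 0.643
tool shift [-0.0052 -0.0062  0.0385]
turn about tool z 0.0006
```

View pics/j1.png

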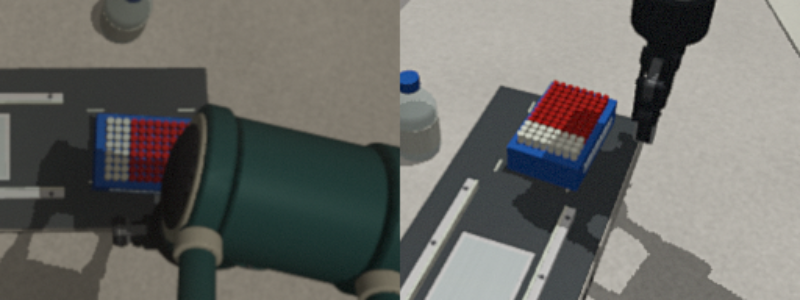

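The side view shows the fingers clear of the rack on the robot side at about (648,120) in the crop. The arm covers part of the rack in the top view. I'll go down to pushing height and move in.

arm_command(
  rows=[
    {"delta_rot": [0,0,0],"xyz": [-0.005,0,0.018],"gripper": 0.055},
    {"delta_rot": [0,0,0],"xyz": [0,0,0.02],"gripper": 0.055},
    {"delta_rot": [0,0,0],"xyz": [0,-0.01,0],"gripper": 0.055},
    {"delta_rot": [0,0,0],"xyz": [0,-0.01,0],"gripper": 0.055},
    {"delta_rot": [0,0,0],"xyz": [0,-0.01,0],"gripper": 0.055},
    {"delta_rot": [0,0,0],"xyz": [0,0,0],"gripper": 0.055},
    {"delta_rot": [0,0,0],"xyz": [0,0,0],"gripper": 0.055},
  ],
)

```text
time: 3.15
tool_pos: [0.5049, -0.076, 0.0742]
tcp_rot: [-2.237, 2.205, -0.002]
wrist_force: [0.2, -0.3, 0.9]
width: 0.648
```

```bash
python3 -c "
from h import *
st((.52,-.076,.073),-np.pi/2+.015)
c=read_camera('wrist'); save(c,'w2'); c2=read_camera('side')
cv2.imwrite('pics/j2.png',np.hstack([cv2.resize(c['pixels'],(400,300)),cv2.resize(c2['pixels'][60:252,180:436],(400,300))])[...,::-1])
"
```

```text
t 3.15 tcp [ 0.5049 -0.076   0.0742] yaw -1.5567 zaxis [ 1.3e-03 -3.0e-04 -1.0e+00] F [ 0.19 -0.32  0.89] w 0.648
tool shift [ 0.0002 -0.0151  0.0012]
turn about tool z -0.0009
```

View pics/j2.png

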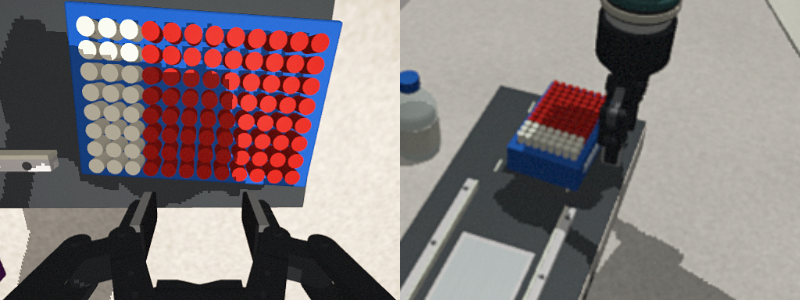

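The wrist view shows both fingertips, at (145,200) and (255,200), just short of the rack's side wall. I'll push slowly.

arm_command(
  rows=[
    {"delta_rot": [0,0,0],"xyz": [0,-0.002,0],"gripper": 0.055},
    {"delta_rot": [0,0,0],"xyz": [0,-0.002,0],"gripper": 0.055},
    {"delta_rot": [0,0,0],"xyz": [0,-0.002,0],"gripper": 0.055},
    {"delta_rot": [0,0,0],"xyz": [0,-0.002,0],"gripper": 0.055},
    {"delta_rot": [0,0,0],"xyz": [0,-0.002,0],"gripper": 0.055},
    {"delta_rot": [0,0,0],"xyz": [0,-0.002,0],"gripper": 0.055},
    {"delta_rot": [0,0,0],"xyz": [0,-0.002,0],"gripper": 0.055},
    {"delta_rot": [0,0,0],"xyz": [0,-0.002,0],"gripper": 0.055},
    {"delta_rot": [0,0,0],"xyz": [0,-0.002,0],"gripper": 0.055},
    {"delta_rot": [0,0,0],"xyz": [0,-0.002,0],"gripper": 0.055},
    {"delta_rot": [0,0,0],"xyz": [0,0,0],"gripper": 0.055},
  ],
)

```text
time: 4.35
tool_pos: [0.5243, -0.0755, 0.0733]
tcp_rot: [-2.236, 2.206, -0.001]
wrist_force: [-0.3, 0.2, -0.3]
width: 0.641
```

```bash
python3 -c "
from h import *
st((.53,-.076,.073),-np.pi/2+.015)
c=read_camera('wrist'); save(c,'w3'); c2=read_camera('side')
cv2.imwrite('pics/j3.png',np.hstack([cv2.resize(c['pixels'],(400,300)),cv2.resize(c2['pixels'][60:252,180:436],(400,300))])[...,::-1])
o=ortho(c,.091); cv2.imwrite('pics/o3.png',o[...,::-1])
"
```

```text
t 4.35 tcp [ 0.5243 -0.0755  0.0733] yaw -1.557 zaxis [ 7.e-04  1.e-04 -1.e+00] F [-0.25  0.15 -0.34] w 0.641
tool shift [ 0.0005 -0.0057  0.0003]
turn about tool z -0.0012
```

View pics/j3.png

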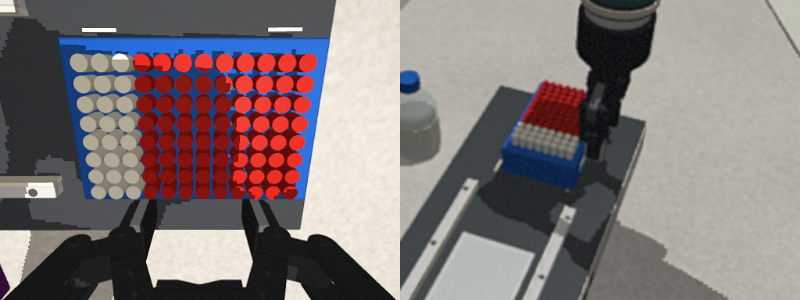

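View pics/o3.png

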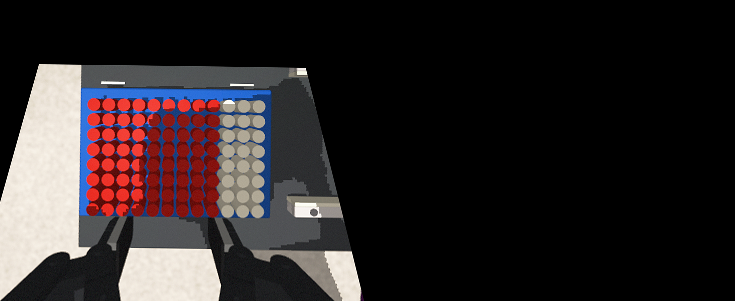

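arm_command(
  rows=[
    {"delta_rot": [0,0,0],"xyz": [0,-0.002,0],"gripper": 0.055},
    {"delta_rot": [0,0,0],"xyz": [0,-0.002,0],"gripper": 0.055},
    {"delta_rot": [0,0,0],"xyz": [0,-0.002,0],"gripper": 0.055},
    {"delta_rot": [0,0,0],"xyz": [0,0,0],"gripper": 0.055},
    {"delta_rot": [0,0,0],"xyz": [0,0,0],"gripper": 0.055},
    {"delta_rot": [0,0,0],"xyz": [0,0.01,0],"gripper": 0.055},
    {"delta_rot": [0,0,0],"xyz": [0,0.04,0],"gripper": 0.055},
    {"delta_rot": [0,0,0],"xyz": [0,0.01,-0.04],"gripper": 0.055},
    {"delta_rot": [0,0,0],"xyz": [0,0,-0.05],"gripper": 0.055},
    {"delta_rot": [0,0,0],"xyz": [0.04,0,-0.02],"gripper": 0.055},
    {"delta_rot": [0,0,0],"xyz": [0.05,0,0],"gripper": 0.055},
    {"delta_rot": [0,0,0],"xyz": [0.05,0,0],"gripper": 0.055},
  ],
)

```text
time: 5.65
tool_pos: [0.4721, -0.2177, 0.1853]
tcp_rot: [-2.238, 2.203, -0.007]
wrist_force: [0.3, 0.6, -0.5]
width: 0.642
```

```bash
cat >> h.py <<'E'
def rackbox(c,r=(60,260),cc=(40,640),save_as=None):
    b=ortho(c,.091)
    if save_as: cv2.imwrite(f'pics/{save_as}.png',b[...,::-1])
    return b
E
python3 -c "
from h import *
st((.583,-.2,.18),0.015)
c=read_camera('top'); np.savez('c_t4',**c); rackbox(c,save_as='o4')
"
```

```text
t 5.65 tcp [ 0.4721 -0.2177  0.1853] yaw -1.5552 zaxis [ 0.004  -0.0019 -1.    ] F [ 0.29  0.63 -0.54] w 0.642
tool shift [-0.016  -0.1111  0.0057]
turn about tool z -1.5702
```

View pics/o4.png

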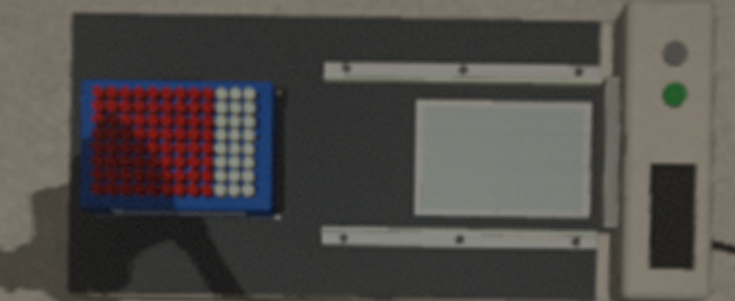

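```bash
cat >> h.py <<'E'
def rackmeas(c,c0,c1,r0):
    "c0,c1 approx back/front cols, r0 approx +x edge row, in ortho .091 image"
    b=ortho(c,.091); v=b[...,2].astype(np.float32)
    P=lambda pf,k: np.polyval(pf,k)
    pf,f=rob(edge(v,0,range(c0+12,c1-12,2),r0-12,r0+10,1)); sl=-pf[0]
    xp=.68-P(pf,(c0+c1)/2)/S
    pm,fm=rob(edge(v,0,range(c0+12,c1-12,2),r0+120,r0+140,0)); xm=.68-P(pm,(c0+c1)/2)/S
    pb,fb=rob(edge(v,1,range(r0+15,r0+115,2),c0-12,c0+12,1)); yb=P(pb,r0+64)/S-.19
    pF,fF=rob(edge(v,1,range(r0+15,r0+115,2),c1-10,c1+10,0)); yf=P(pF,r0+64)/S-.19
    print('+x: x',xp.round(4),'sl',sl.round(4),f.round(2),'| -x: x',xm.round(4),'sl',-pm[0].round(4),fm.round(2),'| back y',yb.round(4),pb[0].round(4),fb.round(2),'| front y',yf.round(4),pF[0].round(4),fF.round(2))
    cy=(yb+yf)/2; cx=(xp+xm)/2; print('centre',cx.round(4),cy.round(4),'lane x there',round(.5833-.015*cy,4),'lat off (+x)',(cx-.5833+.015*cy).round(4),'gap to stop',round(.2138-yf,4))
E
python3 -c "
from h import *
c=dict(np.load('c_t4.npz')); rackmeas(c,80,272,80)"
```

```text
+x: x 0.6265 sl -0.0124 1.0 | -x: x 0.5411 sl -0.0217 0.62 | back y -0.1366 -0.0099 1.0 | front y -0.0088 -0.0067 1.0
centre 0.5838 -0.0727 lane x there 0.5844 lat off (+x) -0.0006 gap to stop 0.2226
```

arm_command(
  rows=[
    {"delta_rot": [0,0,-0.1427],"xyz": [0,0,0],"gripper": 0.055},
    {"delta_rot": [0,0,-0.1427],"xyz": [0,0,0],"gripper": 0.055},
    {"delta_rot": [0,0,-0.1427],"xyz": [0,0,0],"gripper": 0.055},
    {"delta_rot": [0,0,-0.1427],"xyz": [0,0,0],"gripper": 0.055},
    {"delta_rot": [0,0,-0.1427],"xyz": [0,0,0],"gripper": 0.055},
    {"delta_rot": [0,0,-0.1427],"xyz": [0,0,0],"gripper": 0.055},
    {"delta_rot": [0,0,-0.1427],"xyz": [0,0,0],"gripper": 0.055},
    {"delta_rot": [0,0,-0.1427],"xyz": [0,0,0],"gripper": 0.055},
    {"delta_rot": [0,0,-0.1427],"xyz": [0,0,0],"gripper": 0.055},
    {"delta_rot": [0,0,-0.1427],"xyz": [0,0,0],"gripper": 0.055},
    {"delta_rot": [0,0,-0.1427],"xyz": [0,0,0],"gripper": 0.055},
    {"delta_rot": [0,0,0],"xyz": [0,0,0],"gripper": 0.055},
  ],
)

```text
time: 6.9
tool_pos: [0.4711, -0.2159, 0.1831]
tcp_rot: [-3.141, -0.02, 0.0]
wrist_force: [0.3, -0.2, 0.3]
width: 0.643
```

```bash
python3 -c "
from h import *
st((.5863,-.2,.073),0.015)"
```

```text
t 6.9 tcp [ 0.4711 -0.2159  0.1831] yaw 0.013 zaxis [-1.e-04  1.e-04 -1.e+00] F [ 0.25 -0.16  0.25] w 0.643
tool shift [ 0.1154 -0.0144  0.1101]
turn about tool z -0.002
```

arm_command(
  rows=[
    {"delta_rot": [0,0,-0.002],"xyz": [0.04,0,0],"gripper": 0.055},
    {"delta_rot": [0,0,0],"xyz": [0.04,-0.007,0],"gripper": 0.055},
    {"delta_rot": [0,0,0],"xyz": [0.035,-0.007,0.01],"gripper": 0.055},
    {"delta_rot": [0,0,0],"xyz": [0,0,0.04],"gripper": 0.055},
    {"delta_rot": [0,0,0],"xyz": [0,0,0.04],"gripper": 0.055},
    {"delta_rot": [0,0,0],"xyz": [0,0,0.018],"gripper": 0.055},
    {"delta_rot": [0,0,0],"xyz": [0,-0.02,0],"gripper": 0.055},
    {"delta_rot": [0,0,0],"xyz": [0,-0.02,0],"gripper": 0.055},
    {"delta_rot": [0,0,0],"xyz": [0,0,0],"gripper": 0.055},
    {"delta_rot": [0,0,0],"xyz": [0,0,0],"gripper": 0.055},
  ],
)

```text
time: 7.9
tool_pos: [0.5858, -0.1606, 0.0753]
tcp_rot: [3.141, 0.022, 0.0]
wrist_force: [0.8, 0.2, 0.5]
width: 0.645
```

```bash
python3 -c "
from h import *
st((.5855,-.148,.0735),0.015)
c=read_camera('wrist'); save(c,'w5'); c2=read_camera('side')
cv2.imwrite('pics/j5.png',np.hstack([cv2.resize(c['pixels'],(400,300)),cv2.resize(c2['pixels'][60:252,180:436],(400,300))])[...,::-1])
"
```

```text
t 7.9 tcp [ 0.5858 -0.1606  0.0753] yaw 0.0137 zaxis [ 1.e-04 -4.e-04 -1.e+00] F [0.81 0.19 0.48] w 0.645
tool shift [-0.0001 -0.0126  0.0018]
turn about tool z -0.0013
```

View pics/j5.png

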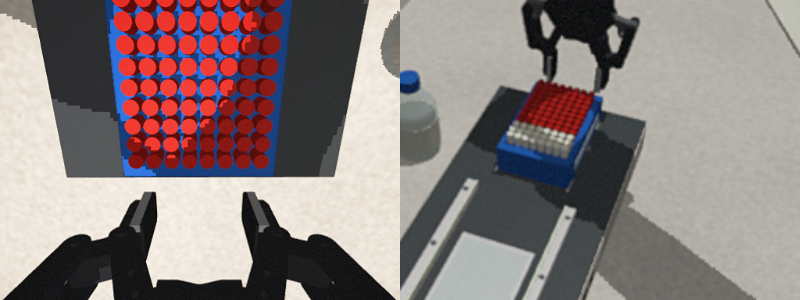

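arm_command(
  rows=[
    {"delta_rot": [0,0,0],"xyz": [0,-0.004,0.001],"gripper": 0.055},
    {"delta_rot": [0,0,0],"xyz": [0,-0.004,0],"gripper": 0.055},
    {"delta_rot": [0,0,0],"xyz": [0,-0.002,0],"gripper": 0.055},
    {"delta_rot": [0,0,0],"xyz": [0,-0.002,0],"gripper": 0.055},
    {"delta_rot": [0,0,0],"xyz": [0,-0.002,0],"gripper": 0.055},
    {"delta_rot": [0,0,0],"xyz": [0,-0.002,0],"gripper": 0.055},
    {"delta_rot": [0,0,0],"xyz": [0,-0.003,0],"gripper": 0.055},
    {"delta_rot": [0,0,0],"xyz": [0,-0.003,0],"gripper": 0.055},
    {"delta_rot": [0,0,0],"xyz": [0,-0.003,0],"gripper": 0.055},
    {"delta_rot": [0,0,0],"xyz": [0,-0.003,0],"gripper": 0.055},
    {"delta_rot": [0,0,0],"xyz": [0,-0.003,0],"gripper": 0.055},
    {"delta_rot": [0,0,0],"xyz": [0,0,0],"gripper": 0.055},
  ],
)

```text
time: 9.2
tool_pos: [0.5854, -0.1291, 0.0743]
tcp_rot: [-3.141, -0.023, 0.0]
wrist_force: [-0.3, 0.6, -0.4]
width: 0.643
```

```bash
python3 -c "
from h import *
st((.5855,-.148,.0735),0.015)
c=read_camera('top'); np.savez('c_t6',**c); rackbox(c,save_as='o6')
c=read_camera('wrist'); c2=read_camera('side')
cv2.imwrite('pics/j6.png',np.hstack([cv2.resize(c['pixels'],(400,300)),cv2.resize(c2['pixels'][60:252,180:436],(400,300))])[...,::-1])
"
```

```text
t 9.2 tcp [ 0.5854 -0.1291  0.0743] yaw 0.015 zaxis [-0.e+00  4.e-04 -1.e+00] F [-0.27  0.59 -0.44] w 0.643
tool shift [-0.0002  0.0189  0.0008]
turn about tool z -0.0
```

View pics/o6.png

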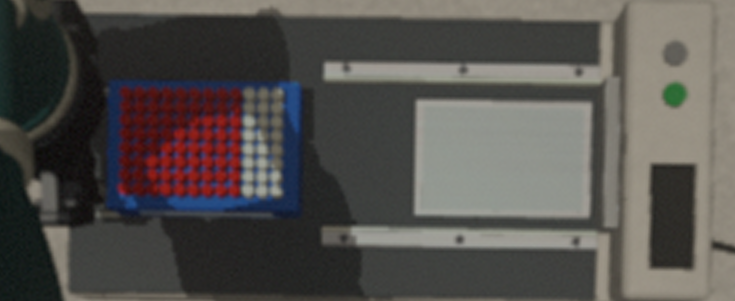

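View pics/j6.png

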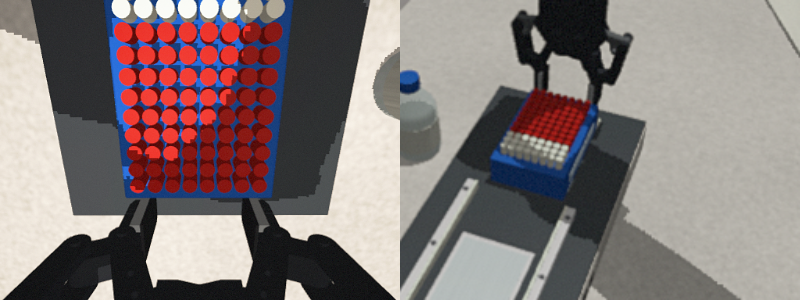

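```bash
python3 -c "
from h import *
c=dict(np.load('c_t6.npz')); rackmeas(c,108,300,81)"
```

```text
+x: x 0.6263 sl -0.0107 1.0 | -x: x 0.5406 sl -0.015 0.48 | back y -0.1185 -0.0045 0.98 | front y 0.0093 -0.0231 0.94
centre 0.5835 -0.0546 lane x there 0.5841 lat off (+x) -0.0007 gap to stop 0.2045
```

arm_command(
  rows=[
    {"delta_rot": [0,0,0],"xyz": [0,-0.003,0],"gripper": 0.055},
    {"delta_rot": [0,0,0],"xyz": [0,-0.003,0],"gripper": 0.055},
    {"delta_rot": [0,0,0],"xyz": [0,-0.003,0],"gripper": 0.055},
    {"delta_rot": [0,0,0],"xyz": [0,0,0],"gripper": 0.055},
  ],
)

```text
time: 9.75
tool_pos: [0.5853, -0.1202, 0.0743]
tcp_rot: [-3.141, -0.023, 0.0]
wrist_force: [-0.1, -0.8, 0.3]
width: 0.647
```

```bash
python3 -c "
from h import *
st((.5855,-.148,.0735),0.015)
c=read_camera('top'); np.savez('c_t7',**c); rackbox(c,save_as='o7'); rackmeas(c,120,312,81)"
```

```text
t 9.75 tcp [ 0.5853 -0.1202  0.0743] yaw 0.0149 zaxis [-0.e+00  3.e-04 -1.e+00] F [-0.11 -0.83  0.3 ] w 0.647
tool shift [-0.0002  0.0278  0.0008]
turn about tool z -0.0001
+x: x 0.6262 sl -0.0098 1.0 | -x: x 0.5406 sl -0.0149 0.5 | back y -0.1097 -0.0035 0.96 | front y 0.0181 -0.0127 1.0
centre 0.5834 -0.0458 lane x there 0.584 lat off (+x) -0.0006 gap to stop 0.1957
```

View pics/o7.png

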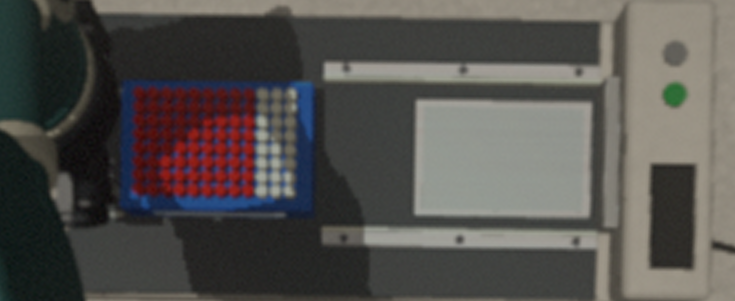

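The rack is centred to within about 1 mm at the lane entrance, with its front at y≈0.018. I'll push it in.

arm_command(
  rows=[
    {"delta_rot": [0,0,0],"xyz": [0,-0.003,0],"gripper": 0.055},
    {"delta_rot": [0,0,0],"xyz": [0,-0.004,0],"gripper": 0.055},
    {"delta_rot": [0,0,0],"xyz": [0,-0.004,0],"gripper": 0.055},
    {"delta_rot": [0,0,0],"xyz": [0,-0.004,0],"gripper": 0.055},
    {"delta_rot": [0,0,0],"xyz": [0,-0.004,0],"gripper": 0.055},
    {"delta_rot": [0,0,0],"xyz": [0,-0.004,0],"gripper": 0.055},
    {"delta_rot": [0,0,0],"xyz": [0,-0.004,0],"gripper": 0.055},
    {"delta_rot": [0,0,0],"xyz": [0,-0.004,0],"gripper": 0.055},
    {"delta_rot": [0,0,0],"xyz": [0,-0.004,0],"gripper": 0.055},
    {"delta_rot": [0,0,0],"xyz": [0,-0.004,0],"gripper": 0.055},
    {"delta_rot": [0,0,0],"xyz": [0,-0.003,0],"gripper": 0.055},
    {"delta_rot": [0,0,0],"xyz": [0,0,0],"gripper": 0.055},
  ],
)

```text
time: 11.0
tool_pos: [0.5846, -0.0781, 0.0743]
tcp_rot: [-3.141, -0.024, 0.0]
wrist_force: [-0.1, 0.3, -0.6]
width: 0.645
```

```bash
python3 -c "
from h import *
st((.5855,-.148,.0735),0.015)
c=read_camera('top'); np.savez('c_t8',**c); rackbox(c,save_as='o8'); rackmeas(c,183,375,82)"
```

```text
t 11.0 tcp [ 0.5846 -0.0781  0.0743] yaw 0.015 zaxis [-0.e+00  5.e-04 -1.e+00] F [-0.06  0.25 -0.58] w 0.645
tool shift [-0.0002  0.0699  0.0008]
turn about tool z -0.0
+x: x 0.6259 sl -0.0077 0.77 | -x: x 0.54 sl -0.012 0.52 | back y -0.0651 -0.1487 0.6 | front y 0.0606 -0.0126 1.0
centre 0.5829 -0.0023 lane x there 0.5833 lat off (+x) -0.0004 gap to stop 0.1532
```

View pics/o8.png

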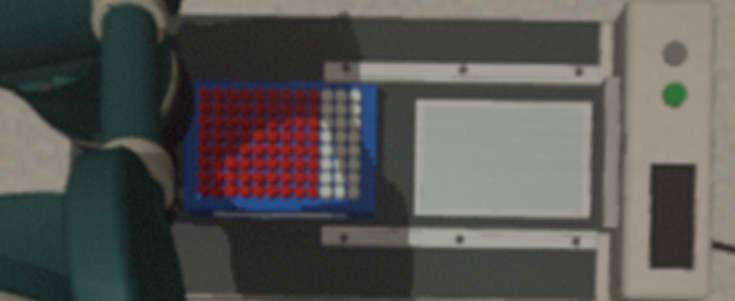

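arm_command(
  rows=[
    {"delta_rot": [0,0,0],"xyz": [0,-0.003,0],"gripper": 0.055},
    {"delta_rot": [0,0,0],"xyz": [0,-0.005,0],"gripper": 0.055},
    {"delta_rot": [0,0,0],"xyz": [0,-0.005,0],"gripper": 0.055},
    {"delta_rot": [0,0,0],"xyz": [0,-0.005,0],"gripper": 0.055},
    {"delta_rot": [0,0,0],"xyz": [0,-0.005,0],"gripper": 0.055},
    {"delta_rot": [0,0,0],"xyz": [0,-0.005,0],"gripper": 0.055},
    {"delta_rot": [0,0,0],"xyz": [0,-0.005,0],"gripper": 0.055},
    {"delta_rot": [0,0,0],"xyz": [0,-0.005,0],"gripper": 0.055},
    {"delta_rot": [0,0,0],"xyz": [0,-0.005,0],"gripper": 0.055},
    {"delta_rot": [0,0,0],"xyz": [0,-0.005,0],"gripper": 0.055},
    {"delta_rot": [0,0,0],"xyz": [0,-0.003,0],"gripper": 0.055},
    {"delta_rot": [0,0,0],"xyz": [0,0,0],"gripper": 0.055},
  ],
)

```text
time: 12.25
tool_pos: [0.5839, -0.0271, 0.0743]
tcp_rot: [-3.141, -0.024, 0.0]
wrist_force: [-0.0, -0.1, -0.1]
width: 0.646
```

```bash
python3 -c "
from h import *
st((.5855,-.148,.0735),0.015)
c=read_camera('top'); np.savez('c_t9',**c); rackbox(c,save_as='o9'); rackmeas(c,260,452,83)
c2=read_camera('side'); save(c2,'s9')"
```

```text
t 12.25 tcp [ 0.5839 -0.0271  0.0743] yaw 0.015 zaxis [-1.e-04  5.e-04 -1.e+00] F [-0.01 -0.1  -0.1 ] w 0.646
tool shift [-0.0002  0.121   0.0007]
turn about tool z 0.0
+x: x 0.6242 sl -0.0369 0.61 | -x: x 0.5394 sl -0.0103 0.42 | back y -0.0203 0.1512 0.14 | front y 0.1098 -0.016 0.9
centre 0.5818 0.0447 lane x there 0.5826 lat off (+x) -0.0008 gap to stop 0.104
```

View pics/o9.png

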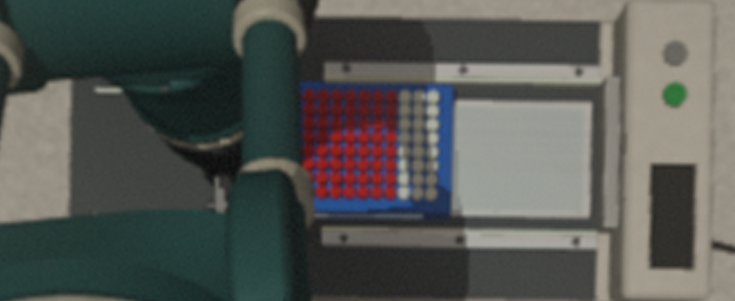

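View pics/s9.png

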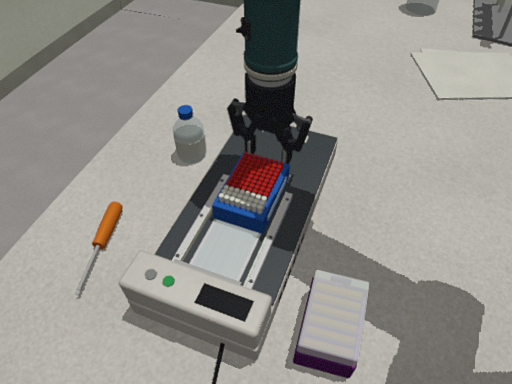

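The rack is centred in the lane, with its front at about column 453 of the ortho view and about 103 mm from the stop. I'll keep pushing.

arm_command(
  rows=[
    {"delta_rot": [0,0,0],"xyz": [0,-0.003,0],"gripper": 0.055},
    {"delta_rot": [0,0,0],"xyz": [0,-0.005,0],"gripper": 0.055},
    {"delta_rot": [0,0,0],"xyz": [0,-0.005,0],"gripper": 0.055},
    {"delta_rot": [0,0,0],"xyz": [0,-0.005,0],"gripper": 0.055},
    {"delta_rot": [0,0,0],"xyz": [0,-0.005,0],"gripper": 0.055},
    {"delta_rot": [0,0,0],"xyz": [0,-0.005,0],"gripper": 0.055},
    {"delta_rot": [0,0,0],"xyz": [0,-0.005,0],"gripper": 0.055},
    {"delta_rot": [0,0,0],"xyz": [0,-0.005,0],"gripper": 0.055},
    {"delta_rot": [0,0,0],"xyz": [0,-0.005,0],"gripper": 0.055},
    {"delta_rot": [0,0,0],"xyz": [0,-0.005,0],"gripper": 0.055},
    {"delta_rot": [0,0,0],"xyz": [0,-0.005,0],"gripper": 0.055},
    {"delta_rot": [0,0,0],"xyz": [0,-0.005,0],"gripper": 0.055},
  ],
)

```text
time: 13.55
tool_pos: [0.583, 0.0307, 0.0743]
tcp_rot: [-3.142, -0.023, -0.0]
wrist_force: [-1.0, -1.9, 0.6]
width: 0.645
```

```bash
python3 -c "
from h import *
st((.5855,-.148,.0735),0.015)
c=read_camera('top'); np.savez('c_t10',**c); rackbox(c,save_as='o10'); rackmeas(c,347,539,85)
c2=read_camera('side'); save(c2,'s10')"
```

```text
t 13.55 tcp [0.583  0.0307 0.0743] yaw 0.0147 zaxis [ 0.  0. -1.] F [-0.98 -1.87  0.56] w 0.645
tool shift [-0.0002  0.1787  0.0008]
turn about tool z -0.0003
+x: x 0.6241 sl -0.0552 0.45 | -x: x 0.5362 sl 0.0372 0.21 | back y 0.0444 0.02 0.36 | front y 0.1666 -0.0009 0.68
centre 0.5801 0.1055 lane x there 0.5817 lat off (+x) -0.0016 gap to stop 0.0472
```

View pics/o10.png

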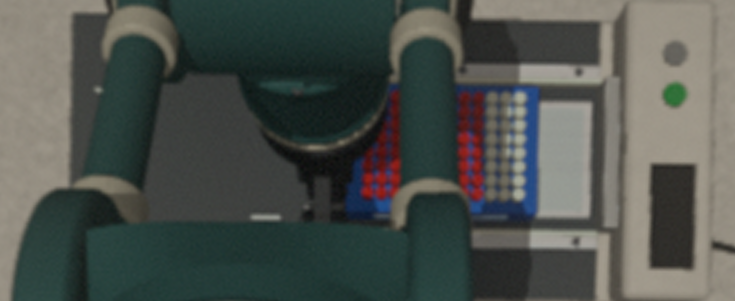

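View pics/s10.png

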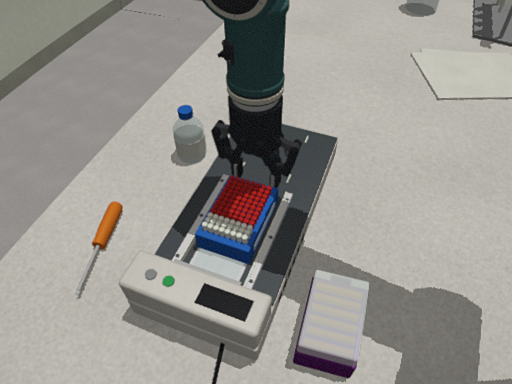

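arm_command(
  rows=[
    {"delta_rot": [0,0,0],"xyz": [0,-0.004,0],"gripper": 0.055},
    {"delta_rot": [0,0,0],"xyz": [0,-0.004,0],"gripper": 0.055},
    {"delta_rot": [0,0,0],"xyz": [0,-0.004,0],"gripper": 0.055},
    {"delta_rot": [0,0,0],"xyz": [0,-0.004,0],"gripper": 0.055},
    {"delta_rot": [0,0,0],"xyz": [0,-0.004,0],"gripper": 0.055},
    {"delta_rot": [0,0,0],"xyz": [0,-0.004,0],"gripper": 0.055},
    {"delta_rot": [0,0,0],"xyz": [0,-0.004,0],"gripper": 0.055},
    {"delta_rot": [0,0,0],"xyz": [0,-0.003,0],"gripper": 0.055},
    {"delta_rot": [0,0,0],"xyz": [0,-0.002,0],"gripper": 0.055},
    {"delta_rot": [0,0,0],"xyz": [0,-0.002,0],"gripper": 0.055},
    {"delta_rot": [0,0,0],"xyz": [0,0,0],"gripper": 0.055},
  ],
)

```text
time: 14.75
tool_pos: [0.5825, 0.0657, 0.0743]
tcp_rot: [-3.141, -0.023, -0.0]
wrist_force: [-0.2, -0.8, -0.1]
width: 0.642
```

```bash
python3 -c "
from h import *
st((.5855,-.148,.0735),0.015)
c=read_camera('top'); np.savez('c_t11',**c); o=ortho(c,.091); o2=ortho(c,.085)
c2=read_camera('side'); a=o[50:270,330:650]; 
cv2.imwrite('pics/j11.png',np.hstack([cv2.resize(a,(400,275)),cv2.resize(c2['pixels'][150:340,120:396],(400,275))])[...,::-1])
for s in (2.0,):
  b=cv2.convertScaleAbs(o[90:215,520:640],alpha=2); cv2.imwrite('pics/k11.png',cv2.resize(b,None,fx=4,fy=4)[...,::-1])"
```

```text
t 14.75 tcp [0.5825 0.0657 0.0743] yaw 0.0147 zaxis [ 0.e+00  5.e-04 -1.e+00] F [-0.17 -0.81 -0.06] w 0.642
tool shift [-2.000e-04  2.137e-01  7.000e-04]
turn about tool z -0.0003
```

View pics/j11.png

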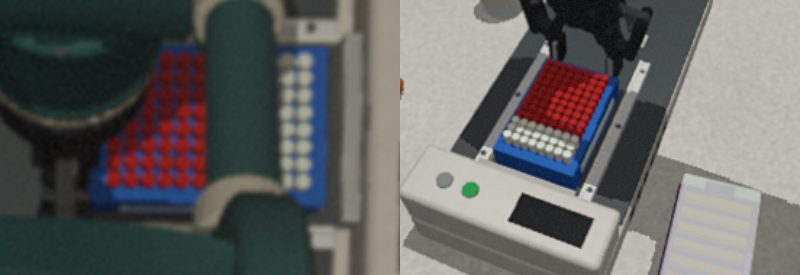

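View pics/k11.png

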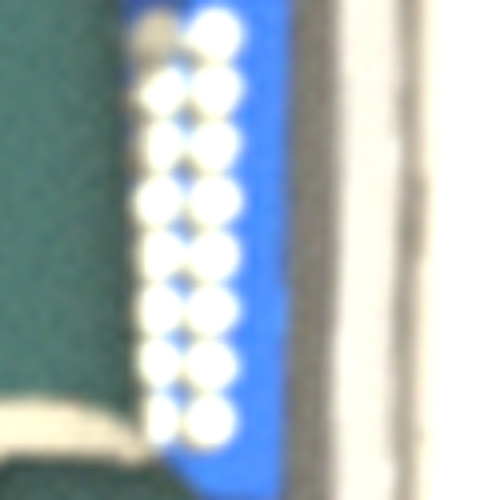

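About 8–10 mm remains. I'll creep in and watch the force.

arm_command(
  rows=[
    {"delta_rot": [0,0,0],"xyz": [0,-0.001,0],"gripper": 0.055},
    {"delta_rot": [0,0,0],"xyz": [0,-0.001,0],"gripper": 0.055},
    {"delta_rot": [0,0,0],"xyz": [0,-0.001,0],"gripper": 0.055},
    {"delta_rot": [0,0,0],"xyz": [0,-0.001,0],"gripper": 0.055},
    {"delta_rot": [0,0,0],"xyz": [0,-0.001,0],"gripper": 0.055},
    {"delta_rot": [0,0,0],"xyz": [0,-0.001,0],"gripper": 0.055},
    {"delta_rot": [0,0,0],"xyz": [0,-0.0005,0],"gripper": 0.055},
  ],
)

```text
time: 15.55
tool_pos: [0.5825, 0.0718, 0.0743]
tcp_rot: [3.141, 0.023, 0.0]
wrist_force: [0.1, -0.5, 0.0]
width: 0.645
```

arm_command(
  rows=[
    {"delta_rot": [0,0,0],"xyz": [0,-0.0005,0],"gripper": 0.055},
    {"delta_rot": [0,0,0],"xyz": [0,-0.0005,0],"gripper": 0.055},
  ],
)

```text
time: 15.75
tool_pos: [0.5824, 0.0728, 0.0743]
tcp_rot: [3.141, 0.023, 0.0]
wrist_force: [-0.1, -1.3, 0.8]
width: 0.646
```

```bash
python3 -c "
from h import *
st()
c=read_camera('top'); o=ortho(c,.088)
b=cv2.convertScaleAbs(o[90:215,520:640],alpha=2); cv2.imwrite('pics/k12.png',cv2.resize(b,None,fx=4,fy=4)[...,::-1])"
```

```text
t 15.75 tcp [0.5824 0.0728 0.0743] yaw 0.0147 zaxis [ 0. -0. -1.] F [-0.05 -1.34  0.77] w 0.646
```

View pics/k12.png

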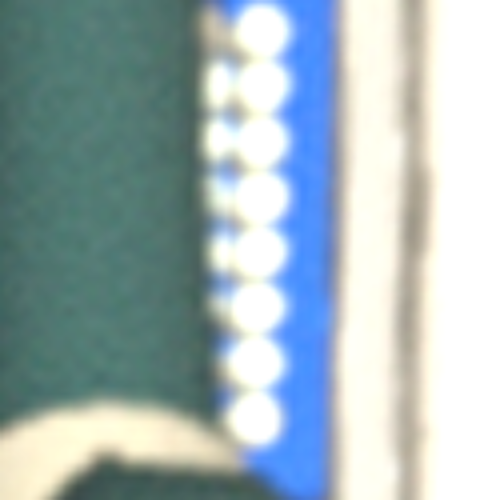

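arm_command(
  rows=[
    {"delta_rot": [0,0,0],"xyz": [0,-0.0005,0],"gripper": 0.055},
    {"delta_rot": [0,0,0],"xyz": [0,-0.0005,0],"gripper": 0.055},
  ],
)

```text
time: 16.0
tool_pos: [0.5824, 0.0737, 0.0743]
tcp_rot: [3.141, 0.023, 0.0]
wrist_force: [0.0, -1.8, 0.2]
width: 0.645
```

arm_command(
  rows=[
    {"delta_rot": [0,0,0],"xyz": [0,-0.0005,0],"gripper": 0.055},
  ],
)

```text
time: 16.1
tool_pos: [0.5825, 0.0743, 0.0743]
tcp_rot: [3.142, 0.023, 0.0]
wrist_force: [-0.1, -2.0, 0.3]
width: 0.643
```

arm_command(
  rows=[
    {"delta_rot": [0,0,0],"xyz": [0,-0.0005,0],"gripper": 0.055},
  ],
)

```text
time: 16.2
tool_pos: [0.5824, 0.0748, 0.0743]
tcp_rot: [3.141, 0.023, -0.0]
wrist_force: [-0.4, -2.4, -0.3]
width: 0.643
```

arm_command(
  rows=[
    {"delta_rot": [0,0,0],"xyz": [0,-0.0003,0],"gripper": 0.055},
  ],
)

```text
time: 16.3
tool_pos: [0.5824, 0.0751, 0.0743]
tcp_rot: [3.141, 0.023, 0.0]
wrist_force: [0.9, -1.9, 0.2]
width: 0.642
```

arm_command(
  rows=[
    {"delta_rot": [0,0,0],"xyz": [0,-0.0003,0],"gripper": 0.055},
  ],
)

```text
time: 16.4
tool_pos: [0.5824, 0.0754, 0.0743]
tcp_rot: [-3.141, -0.023, -0.0]
wrist_force: [1.3, -1.8, 0.7]
width: 0.642
```

arm_command(
  rows=[
    {"delta_rot": [0,0,0],"xyz": [0,-0.0003,0],"gripper": 0.055},
  ],
)

```text
time: 16.5
tool_pos: [0.5824, 0.0755, 0.0743]
tcp_rot: [3.141, 0.023, 0.0]
wrist_force: [0.3, -3.0, 0.8]
width: 0.644
```

arm_command(
  rows=[
    {"delta_rot": [0,0,0],"xyz": [0,-0.0003,0],"gripper": 0.055},
  ],
)

```text
time: 16.6
tool_pos: [0.5825, 0.0755, 0.0743]
tcp_rot: [3.141, 0.023, 0.0]
wrist_force: [-0.3, -4.4, 0.4]
width: 0.641
```

```bash
python3 -c "
from h import *
st()
c=read_camera('top'); o=ortho(c,.088)
b=cv2.convertScaleAbs(o[90:215,520:640],alpha=2); cv2.imwrite('pics/k13.png',cv2.resize(b,None,fx=4,fy=4)[...,::-1])"
```

```text
t 16.6 tcp [0.5825 0.0755 0.0743] yaw 0.015 zaxis [ 2.e-04 -8.e-04 -1.e+00] F [-0.33 -4.42  0.42] w 0.641
```

View pics/k13.png

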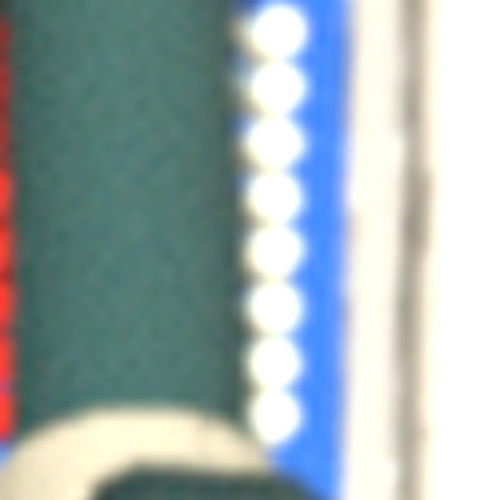

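The TCP has stopped at 0.0755 and the force is rising to 4.4 N, so the rack is on the stop. One more tiny step will seat it square, then I'll back straight off.

arm_command(
  rows=[
    {"delta_rot": [0,0,0],"xyz": [0,-0.0003,0],"gripper": 0.055},
    {"delta_rot": [0,0,0],"xyz": [0,0,0],"gripper": 0.055},
  ],
)

```text
time: 16.85
tool_pos: [0.5825, 0.0755, 0.0743]
tcp_rot: [3.14, 0.024, 0.0]
wrist_force: [1.0, -7.1, 1.1]
width: 0.643
```

arm_command(
  rows=[
    {"delta_rot": [0,0,0],"xyz": [0,0.002,0],"gripper": 0.055},
    {"delta_rot": [0,0,0],"xyz": [0,0.005,0],"gripper": 0.055},
    {"delta_rot": [0,0,0],"xyz": [0,0.02,0],"gripper": 0.055},
    {"delta_rot": [0,0,0],"xyz": [0,0.03,0],"gripper": 0.055},
    {"delta_rot": [0,0,0],"xyz": [0,0.03,-0.03],"gripper": 0.055},
    {"delta_rot": [0,0,0],"xyz": [0,0.02,-0.045],"gripper": 0.055},
    {"delta_rot": [0,0,0],"xyz": [0,0.02,-0.045],"gripper": 0.055},
    {"delta_rot": [0,0,0],"xyz": [0,0.05,0],"gripper": 0.055},
    {"delta_rot": [0,0,0],"xyz": [0,0.05,0],"gripper": 0.055},
    {"delta_rot": [0,0,0],"xyz": [0,0.05,0],"gripper": 0.055},
    {"delta_rot": [0,0,0],"xyz": [0,0.05,0],"gripper": 0.055},
    {"delta_rot": [0,0,0],"xyz": [0,0,0],"gripper": 0.055},
  ],
)

```text
time: 18.05
tool_pos: [0.5869, -0.2566, 0.1943]
tcp_rot: [3.139, 0.014, 0.002]
wrist_force: [-0.4, 1.4, 0.7]
width: 0.641
```

```bash
python3 -c "
from h import *
st()
c=read_camera('top'); np.savez('c_t14',**c); save(c,'t14'); rackbox(c,save_as='o14'); rackmeas(c,414,606,85)
c2=read_camera('side'); save(c2,'s14')
W0=dict(np.load('c_top.npz'))['pixels'].astype(int); d=abs(c['pixels'].astype(int)-W0).sum(2)
for n,(r0,r1,q0,q1) in dict(bottle=(80,130,290,332),driver=(78,110,130,226),tip=(262,325,132,212)).items(): print(n,np.median(d[r0:r1,q0:q1]),np.percentile(d[r0:r1,q0:q1],98))
"
```

```text
t 18.05 tcp [ 0.5869 -0.2566  0.1943] yaw 0.0092 zaxis [ 0.001  -0.0021 -1.    ] F [-0.42  1.43  0.73] w 0.641
+x: x 0.6221 sl -0.0169 0.94 | -x: x 0.5381 sl -0.0193 1.0 | back y 0.0862 -0.0191 1.0 | front y 0.2126 -0.0025 0.68
centre 0.5801 0.1494 lane x there 0.5811 lat off (+x) -0.0009 gap to stop 0.0012
bottle 24.0 33.0
driver 27.0 34.0
tip 27.0 35.0
```

View pics/o14.png

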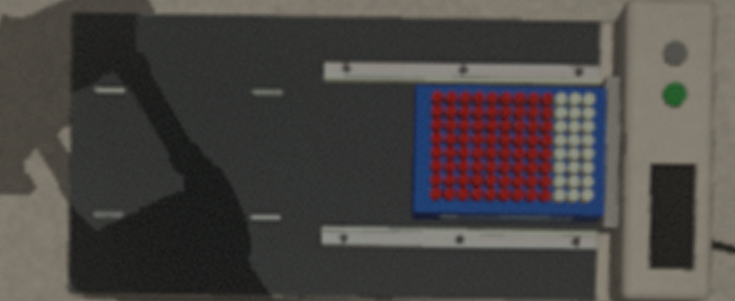

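View pics/s14.png

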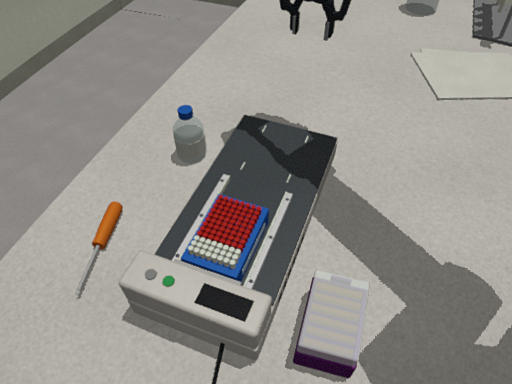

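The rack's front is on the stop, centred with clear gaps to both rails. The hand is well away behind the reader, and the bystanders look unmoved. I'll hand the job in.

```bash
python3 -c "
from workcell import bot
print(bot.finish_job())"
```

```text
the job is handed in; nothing more can be done
None
```

The rack is against the end stop, square in the lane and over the scan window. The hand is clear behind the reader, and I handed the job in at about 18 s.

**What I did:** I squared and centred the rack with a two-finger push on its side in the loading area. Then I pushed it from behind down the lane, creeping the last few millimetres until it met the stop. I seated it at about 7 N and backed straight off.

**Last checks (top camera):**
- **Seating:** the rack's back edge is at y = 0.0862 m, which puts the front at 0.2142 m. The stop face measured 0.2138 m, so they agree within error. A direct fit of the front edge was poorer and read a 1.2 mm gap. That is within the roughly 2 mm calibration, and the fingers had stopped with the force rising, so I take it as contact.
- **Squareness:** the rack's two sides and back edge slope by -0.017 to -0.019 rad, against about -0.015 for the lane. The poor front-edge fit read -0.0025, and I disregarded it.
- **Rails:** the rack is about 1 mm off centre, leaving roughly 7 mm on each side. I saw no sign of contact with either rail.
- **Bystanders:** the bottle, screwdriver and tip box show no movement. Their pixels changed only by an even brightness shift.

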